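# Find the foot switch that still snaps and guard it

## Robot

A 7-joint arm with a two-finger parallel gripper is mounted at the origin on the work surface. World frame = base frame: x ahead of the robot, y to its left, z up, the work surface at z = 0. Lengths are in mm, angles in rad, forces in N, time in s.
With the tool pointing down it reaches from about 400 to 875 mm from the base axis. Payload 4.4 kg.
Tool frame: the origin (TCP) lies on the centre line of the jaws, within the pads' length; the fingertips stand 25 mm ahead of it and the grasp point (between the pads) lies 6 mm ahead of it (ctrl.finger_overhang is the distance from the TCP to the fingertips, in mm); z points along the fingers, y is the line along which they close (so a half turn about z gives the same grasp; the last joint's range is limited). The gripper opens to 85 mm and grips with 20 to 120 N. Pads are 22 mm wide; open, the fingers measure 114 mm over their backs; the gripper's body (76 mm by 85 mm) begins 54 mm behind the grasp point. The pads swing forward as they close: fully open they stand 13 mm farther back than shut.
Start: joints at [1.064, 0.628, 0.038, 1.517, -0.027, 0.996, -0.02], TCP at [277.358, -587.869, 256.313] pointing down, gripper open.
Joint ranges: [-3.06, 3.06], [-0.37, 2.12], [-1.25, 1.32], [0.18, 2.47], [-1.1, 4.24], [0.23, 1.98], [-2.94, 2.94]. Speed limits (rad/s): [2.57, 2.57, 3.14, 3.14, 3.14, 3.14, 3.14].

## Interface

Orientations are given as [roll, pitch, yaw] about the fixed x, y, z axes, in that order (R = Rz(yaw) Ry(pitch) Rx(roll)).
In Python, from cell import ctrl gives the robot as it stands. The module is installed in compiled form; this text tells all that it offers.
- The arm moves only by the tool play_rows, never from a script. Its argument "targets" is a list of rows, each a list of 5 numbers: the closure, from 0 (fully open) to 1 (shut), then the shift along the tool's x, y, z in cm, then the turn about the tool's z in degrees. In form: [[gripper, dx, dy, dz, spin], ...]. A call has 1 to 10 rows; each row is the pose to reach, as a shift and turn from the pose commanded when the call began, along the tool's axes at that moment; what a row does not reach only later rows make up. A row lasts 1/10 s, in which the tool goes at most 50 mm and 8.59 degrees, less where a joint would pass 70% of its speed; a pose out of reach is approached as far as the arm can. A call with a gripper value outside its range is refused whole. The fingers move at their own pace and stop on an object; the grip force is fixed at half the most. Time passes only in rows, so rows that repeat a pose let the fingers close. It gives the time, the measured TCP pose, the force, the opening and the grip force at its end, in the units of the state.
- ctrl.read_state(): the state, without advancing time (a new reading comes with each control period).
- ctrl.get_image(name): name is "scene" or "top"; returns (picture, depth): 384x512x3 uint8, red, green, blue; 384x512 float32, mm along the optical axis (not along the pixel's ray), 0 where there is no reading.
- ctrl.calibration(name): a dict with "vfov" (degrees; the focal length in pixels is half the picture's height over the tangent of half this angle, whatever the lens; pixels are square), "cx", "cy" (the principal point, pixels), "extrinsics" (4x4, takes a point from camera to world coordinates). Camera axes: x right, y down, z forward; pixel columns grow to the right and rows downward; lengths in mm; the calibration is good to about 2 mm. A picture is of the moment at which its call begins. calibration takes no time and is no camera call.
- ctrl.finish_job(): hands the job in; it is judged then, once.
Trained networks look in the newest picture that a camera, given by its name, has taken for a name from the list of things; names that differ only in an ending like _2 or _b are one class to them, and where a whole thing is asked for, a point or a joint stands for the part that bears it (a point fixed in the world has none). Each returns a list of dicts, best first, with "confidence" (0 to 1); they miss things now and then, are a little off and sometimes report something else, mostly with a low value. They report only what shows in the picture. A call takes as long as a camera call. They do not tell look-alikes from the thing itself.
- ctrl.search_frame(camera, name): "bbox" ([left, top, right, bottom] in pixels, round what is visible of it).
- ctrl.trace(camera, name): "pixels" (384x512 bool, what is visible of it) and "bbox" ([left, top, right, bottom] in pixels, round what is visible of it).
The state is a dict: "clock": time; "qpos": joint angles; "qd": joint speeds; "tau": joint torques, N m; "eef_pos": TCP position; "tool_rot": TCP orientation; "force": force on the tool from outside, world axes, zero at the start; "torque": the same for the moment, N m; "width": finger opening in mm; "gripper_force": force on a finger pad.
Only numpy, scipy, OpenCV 4.12 (cv2) and the standard library are available. Lean on these libraries where they do the work, as an engineer would, in place of code of your own. Each camera call takes 0.05 s, during which the arm holds its last target. There are 200 camera calls.

## Task

Two of the three push switches on the foot-switch box are worn out: press them slowly and gently, one after another, until you feel the one that snaps over and stays down; one that is still soft a centimetre down is worn, so let it back up and never drive it to its bottom. Then set the brass guard ring over the good switch, down flat on the box around its collar, and leave the other things on the bench where they are.

Things in the scene. Friction and masses are not known exactly. Their poses are not given: they have to be found in the camera images.
- switch_box: Aluminium foot-switch box fixed to the bench, 120 (x) x 280 (y) x 45 high mm, level top. Origin: centre of its underside; z up, y along the row of 3 alike switches 85 mm apart (+y: left one). Each: a dark collar, 28 mm diameter, 8 mm high, and in it a steel plunger, 20 mm diameter, its top 34 mm above the box. Any one may be the good one; which varies.
- key_left_top (a point): Top centre of the left (box +y) plunger; moves straight down with it; 79 mm above the box's underside when up. All three have the same soft return spring: 0.5 N plus 0.1 N per mm. A worn one is felt only as that (1.5 N at 10 mm) and comes back up; driven past 18.5 mm, near its bottom at 20 mm, it is ruined.
- seat_left (a point): Point on the box's top face (45 mm above its underside) on the axis of the left switch, at the foot of its collar; fixed to the box.
- key_middle_top (a point): Top centre of the middle plunger, as the left. The good one, whichever it is, is just as soft for the first 0.3 to 6.3 mm, then resists more and more, up to 6 to 8 N some 4 mm further on, then the force falls away to the soft spring's and it snaps down to a hard stop 10 mm after its resistance began; let go, it stays 3 mm or more below its upper place.
- seat_middle (a point): Point on the box's top face (45 mm above its underside) on the axis of the middle switch, at the foot of its collar; fixed to the box.
- key_right_top (a point): Top centre of the right (box -y) plunger, as the left. More than 14 N of the fingers on the box or any switch, as when pressing on against the good one's hard stop, does damage; so does forcing the ring onto the box with over 25 N.
- seat_right (a point): Point on the box's top face (45 mm above its underside) on the axis of the right switch, at the foot of its collar; fixed to the box.
- guard_ring: Loose brass guard ring lying flat on the bench: 44 mm outside diameter, 33 mm bore, 36 mm high, about 70 g. Origin at the centre of its underside, z along its axis. It drops over a switch's 28 mm collar and stands on the box's top around it.
- screwdriver: Bystander: loose screwdriver, 190 mm, lying on the bench beyond the box; origin on its underside near the middle.
- glue: Bystander: yellow glue bottle, 58 mm diameter, 130 mm high, standing to the left; origin at the centre of its underside.
- sanding_block: Bystander: cork-faced wooden sanding block, 65 x 110 x 32 mm, lying to the left; origin at the centre of its underside.
Not all that is in view belongs to the job. There is more than one size of the guard_ring; the one meant has the size given above.

How it is judged:
By the outcome, as a careful person would: the job done as asked, in the order asked, and still so for the second after the job is handed in, with the robot touching nothing.
It also fails if it takes over 72 s, if anything falls off the work surface, if the arm or the gripper's body presses on something with over 40 N, if the wrist force passes 120 N, or if a joint passes its speed limit or range.

## Working session

There is one attempt and no reset: what is moved stays moved. The work goes in short steps, Python scripts to look and compute and a tool call to move; the robot and the scene stay as the last step left them, time stands still between calls to the robot, and variables do not carry over. Pictures are saved under pics/ and viewed, at most 10 in all, crops included, and the job is handed in when it is done.

Besides the shell and the picture viewer there is one more tool, called after "Call:" as name(argument=value, ...), one argument or row to a line, values as JSON. play_rows: Moves the arm, as the interface text tells. Its arguments: {"type":"object","properties":{"targets":{"type":"array"}},"required":["targets"]}

```bash
mkdir -p pics; cat > h.py <<'E'
import numpy as np, cv2
from cell import ctrl
def cloud(n,d):
    c=ctrl.calibration(n);f=192/np.tan(np.radians(c['vfov']/2))
    v,u=np.mgrid[:384,:512]
    P=np.stack([(u-c['cx'])/f*d,(v-c['cy'])/f*d,d],-1)
    E=np.array(c['extrinsics']);W=P@E[:3,:3].T+E[:3,3];W[d<=0]=np.nan
    return W
def snap(n,name=None):
    p,d=ctrl.get_image(n)
    if name: cv2.imwrite('pics/'+name,p[:,:,::-1])
    return p,d,cloud(n,d)
E
python3 - <<'E'
from h import *
ims=[]
for n in('top','scene'):
    p,d,W=snap(n);ims.append(p);np.save(n+'.npy',W)
    for k in('switch_box','key_left_top','seat_left','guard_ring','screwdriver','glue','sanding_block'):
        for r in ctrl.trace(n,k)[:4]:
            m=r['pixels'];q=W[m]; 
            print(n,k,round(r['confidence'],2),np.round(r['bbox']),np.round(np.nanmedian(q,0)),np.round(np.nanpercentile(q,[3],axis=0)),np.round(np.nanpercentile(q,[97],axis=0)))
cv2.imwrite('pics/a.png',np.vstack([cv2.resize(np.hstack(ims),(800,300))])[:,:,::-1])
s=ctrl.read_state();print(s)
E
```

```text
top switch_box 0.97 [164. 189. 279. 253.] [508.  65.  45.] [[446. -65.  36.]] [[573. 196.  58.]]
top key_left_top 0.17 [ 64. 229. 116. 276.] [442. 397.  32.] [[398. 346.   5.]] [[486. 449.  35.]]
top seat_left 0.92 [165. 192. 279. 254.] [508.  65.  45.] [[448. -65.  41.]] [[571. 194.  65.]]
top guard_ring 0.96 [387. 236. 424. 259.] [ 454. -400.   38.] [[ 427. -428.   -0.]] [[ 481. -372.   52.]]
top guard_ring 0.59 [354. 239. 376. 256.] [ 459. -302.   31.] [[ 439. -323.   -0.]] [[ 478. -284.   38.]]
top guard_ring 0.49 [327. 250. 345. 259.] [ 443. -237.   23.] [[ 431. -242.    4.]] [[ 452. -214.   28.]]
top screwdriver 0.6 [283.  84. 296. 155.] [ 829. -108.   22.] [[ 722. -123.    5.]] [[885. -96.  27.]]
top glue 0.98 [ 76. 175. 115. 202.] [594. 368.  86.] [[571. 353.   7.]] [[624. 395. 131.]]
top sanding_block 0.9 [ 60. 231. 114. 276.] [442. 398.  32.] [[398. 347.   6.]] [[487. 451.  35.]]
scene switch_box 0.61 [210. 165. 300. 220.] [534.  34.  45.] [[452. -76.   7.]] [[582. 186.  72.]]
scene key_left_top 0.59 [272. 166. 277. 173.] [526. 145.  70.] [[517. 141.  58.]] [[532. 153.  80.
[... 634 characters left out ...]
, 'qpos': array([ 1.0642012 ,  0.62835194,  0.03850097,  1.51740459, -0.02700497,
        0.99631816, -0.02001983]), 'qd': array([ 2.38719303e-03, -1.79038031e-03,  3.84329734e-04, -2.94034867e-04,
       -3.40361016e-05,  1.42611842e-04, -3.63779219e-03]), 'tau': array([-6.28069047e-04, -5.63206279e+01,  1.22537456e+00, -1.93773240e+01,
        1.09796086e-02,  1.52999626e-03,  1.67936491e-05]), 'eef_pos': array([ 277.35642172, -587.86476432,  256.3431356 ]), 'tool_rot': array([ 3.14155730e+00, -4.27779433e-05,  4.40746706e-01]), 'force': array([ 0.27420194, -0.50936182, -0.41971651]), 'torque': array([-0.0229335 , -0.02595208,  0.01789816]), 'gripper_force': 0.0, 'width': 85.0956191583411}
```

View pics/a.png

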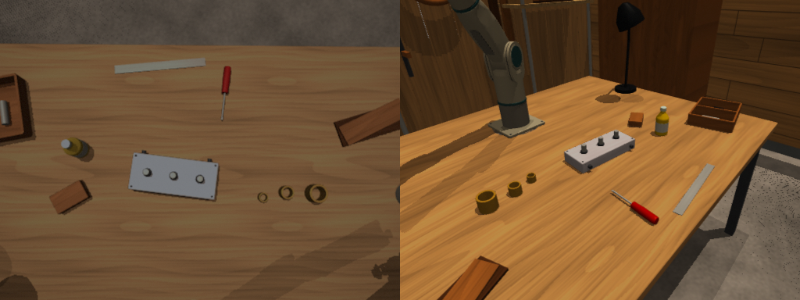

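The view shows the box at about (175,175) in the left half. Three rings lie to its right at (262,197), (286,192) and (316,193), sized small, medium and large. The medium one, at (365,247) in the full top picture, is about 40 mm across and 36 mm high, so it fits the description. I'll confirm that in a crop and measure.

```bash
python3 - <<'E'
from h import *
p,d,W=snap('top');p2,d2,W2=snap('scene')
for n,V in(('top',W),('scene',W2)):
    x,y,z=V[...,0],V[...,1],V[...,2]
    for nm,yr in(('S',(-262,-205)),('M',(-345,-265)),('L',(-450,-350))):
        m=(x>400)&(x<500)&(y>yr[0])&(y<yr[1])&(z>15)
        q=V[m]; h=np.nanpercentile(q[:,2],90); t=q[q[:,2]>h-4]
        c,r=cv2.minEnclosingCircle(t[:,:2].astype(np.float32))
        print(n,nm,'h',h.round(1),'c',np.round(c,1),'D',2*r,len(t))
    m=(x>440)&(x<590)&(y>-90)&(y<215)&(z>72)&(z<90)
    k,l,st,ce=cv2.connectedComponentsWithStats(m.astype(np.uint8))
    for i in range(1,k): 
        q=V[l==i];print(n,'plunger',np.round(ce[i]),len(q),q.mean(0).round(1),((q.min(0)+q.max(0))/2).round(1))
    m=(x>430)&(x<600)&(y>-90)&(y<215)&(z>40)&(z<49)
    print(n,'box',cv2.minAreaRect(V[m][:,:2].astype(np.float32)),np.median(V[m][:,2]))
a=cv2.resize(p[225:270,310:435],(800,288),interpolation=cv2.INTER_CUBIC)
b=cv2.resize(p[180:262,155:290],(494,300),interpolation=cv2.INTER_CUBIC)
o=np.zeros((588,800,3),np.uint8);o[:288]=a;o[288:,:494]=b
cv2.imwrite('pics/b.png',o[:,:,::-1])
E
```

```text
top S h 28.3 c [ 442. -228.] D 30.873741149902344 49
top M h 37.7 c [ 457.  -304.7] D 43.65709686279297 88
top L h 51.0 c [ 454.9 -400.6] D 61.06624221801758 188
top plunger [186. 219.] 55 [519.6 148.9  78.7] [519.2 149.   78.3]
top plunger [220. 224.] 52 [509.7  64.8  79. ] [509.7  64.8  78.8]
top plunger [255. 228.] 49 [499.6 -19.3  78.9] [500.2 -20.3  80. ]
top box ((509.90997314453125, 65.05332946777344), (279.5703125, 120.00049591064453), 82.89997863769531) 45.01627564636618
scene S h 27.3 c [ 443.5 -227.8] D 31.73276710510254 45
scene M h 36.7 c [ 459.  -304.4] D 45.36661148071289 91
scene L h 50.3 c [ 456.2 -399.6] D 62.921653747558594 175
scene plunger [277. 168.] 25 [524.  147.9  77.8] [521.8 147.2  77.2]
scene plunger [257. 176.] 28 [512.6  64.4  77.8] [511.8  68.   77.1]
scene plunger [235. 186.] 31 [503.2 -20.9  77.8] [502.  -19.9  77.3]
scene box ((511.0980224609375, 66.33847045898438), (281.62774658203125, 122.7172622680664), 83.00164031982422) 45.935966224527874
```

View pics/b.png

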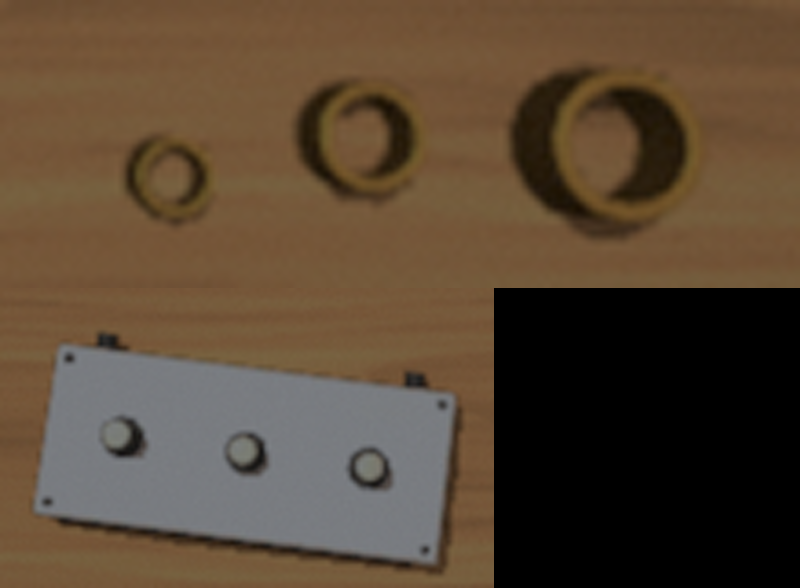

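The crop confirms it: the medium ring, at crop (370,138), is the one with 44 mm diameter and 36 mm height (measured 43.7 and 37). The other two measure 31 × 28 mm and 61 × 50 mm. The plungers are at about (519.5,149), (510,65) and (500,-20). I'll start with the right switch, fingers shut.

Call:
play_rows(
  targets=[
    [1, 44.4, -41.9, 10, -57.9],
    [1, 44.4, -41.9, 10, -57.9],
    [1, 44.4, -41.9, 10, -57.9],
    [1, 44.4, -41.9, 10, -57.9],
    [1, 44.4, -41.9, 10, -57.9],
    [1, 44.4, -41.9, 10, -57.9],
    [1, 44.4, -41.9, 10, -57.9],
    [1, 44.4, -41.9, 10, -57.9],
    [1, 44.4, -41.9, 10, -57.9],
    [1, 44.4, -41.9, 10, -57.9],
  ],
)

```text
clock: 1.9
eef_pos: [458.1, -126.9, 175.5]
tool_rot: [3.141, 0.0, 1.451]
force: [0.9, -0.1, -0.3]
width: -0.2
gripper_force: 0.0
```

Call:
play_rows(
  targets=[
    [1, 10.6, 2.8, 4, 0],
    [1, 10.6, 2.8, 4, 0],
    [1, 10.6, 2.8, 4, 0],
    [1, 10.6, 2.8, 4, 0],
    [1, 10.6, 2.8, 4, 0],
    [1, 10.6, 2.8, 4, 0],
  ],
)

```text
clock: 2.5
eef_pos: [497.5, -28.6, 135.9]
tool_rot: [3.141, 0.001, 1.448]
force: [0.0, 0.0, 0.7]
width: -0.2
gripper_force: 0.0
```

```bash
python3 - <<'E'
from h import *
s=ctrl.read_state();print(ctrl.finger_overhang,s['eef_pos'],s['tool_rot'],s['force'])
p,d,W=snap('top');p2,d2,W2=snap('scene')
a=cv2.resize(p[170:270,150:300],(450,300),interpolation=cv2.INTER_CUBIC);b=cv2.resize(p2[100:240,180:340],(343,300),interpolation=cv2.INTER_CUBIC)
cv2.imwrite('pics/c.png',np.hstack([a,b])[:,:,::-1])
E
```

```text
25.0 [497.54699114 -28.61555875 135.89659325] [3.14135648e+00 1.16882508e-03 1.44848229e+00] [0.02852316 0.00830617 0.65595047]
```

View pics/c.png

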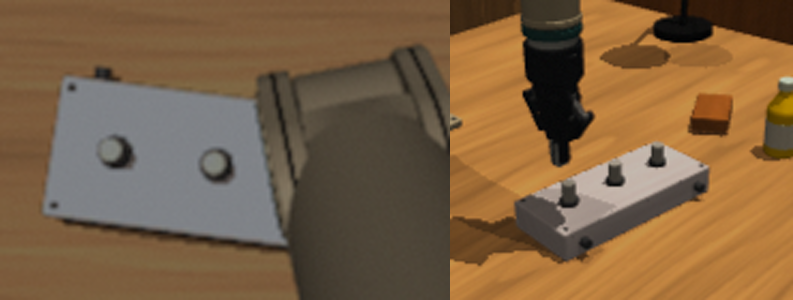

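The shut fingertips hang just short of the right plunger, at (560,155) in the view with the plunger at (569,190). I'll correct by 9 mm and come down to just above it.

Call:
play_rows(
  targets=[
    [1, 0.9, 0.15, 0, 0],
    [1, 0.9, 0.15, 1.4, 0],
    [1, 0.9, 0.15, 2.7, 0],
    [1, 0.9, 0.15, 2.7, 0],
    [1, 0.9, 0.15, 2.7, 0],
  ],
)

```text
clock: 3.1
eef_pos: [500.5, -17.7, 108.7]
tool_rot: [-3.142, -0.0, 1.451]
force: [-0.1, 0.0, 0.2]
width: -0.3
gripper_force: 0.0
```

```bash
python3 - <<'E'
from h import *
p2,d2,W2=snap('scene')
s=ctrl.read_state();print(s['eef_pos'],s['force'])
cv2.imwrite('pics/d.png',cv2.resize(p2[120:220,190:310],(480,400),interpolation=cv2.INTER_CUBIC)[:,:,::-1])
E
```

```text
[500.76432355 -17.75120978 108.96036328] [-0.33660042 -0.28311351  0.54147289]
```

View pics/d.png

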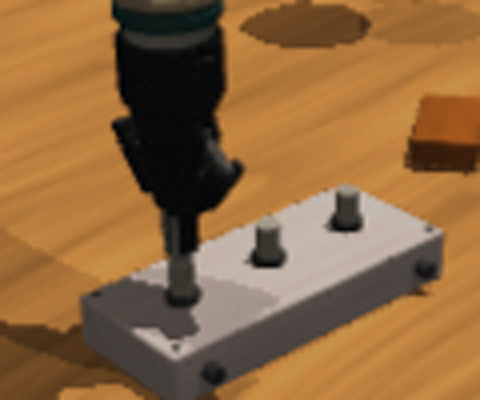

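The fingertips sit right over the right plunger, at (180,250). I'll press slowly from here.

Call:
play_rows(
  targets=[
    [1, 0, -0.05, 0.2, 0],
    [1, 0, -0.05, 0.35, 0],
    [1, 0, -0.05, 0.5, 0],
    [1, 0, -0.05, 0.6, 0],
    [1, 0, -0.05, 0.7, 0],
    [1, 0, -0.05, 0.75, 0],
    [1, 0, -0.05, 0.8, 0],
    [1, 0, -0.05, 0.8, 0],
    [1, 0, -0.05, 0.8, 0],
  ],
)

```text
clock: 4.05
eef_pos: [500.1, -17.7, 100.6]
tool_rot: [3.141, -0.0, 1.451]
force: [0.3, -0.3, 0.5]
width: -0.0
gripper_force: 0.3
```

Call:
play_rows(
  targets=[
    [1, 0, 0, 0.05, 0],
    [1, 0, 0, 0.1, 0],
    [1, 0, 0, 0.15, 0],
    [1, 0, 0, 0.2, 0],
    [1, 0, 0, 0.2, 0],
    [1, 0, 0, 0.2, 0],
  ],
)

```text
clock: 4.65
eef_pos: [500.1, -17.7, 98.6]
tool_rot: [3.141, -0.0, 1.451]
force: [0.5, 0.6, 3.7]
width: 0.3
gripper_force: 1.7
```

Call:
play_rows(
  targets=[
    [1, 0, 0, 0.05, 0],
    [1, 0, 0, 0.1, 0],
    [1, 0, 0, 0.15, 0],
    [1, 0, 0, 0.2, 0],
    [1, 0, 0, 0.2, 0],
    [1, 0, 0, 0.2, 0],
  ],
)

```text
clock: 5.25
eef_pos: [500.1, -17.7, 96.7]
tool_rot: [3.141, 0.0, 1.451]
force: [0.1, -0.1, 6.0]
width: 0.0
gripper_force: 3.0
```

The resistance is building to 6 N at 7 mm, so this is the good one. I'll carry on gently through the snap.

Call:
play_rows(
  targets=[
    [1, 0, 0, 0.05, 0],
    [1, 0, 0, 0.1, 0],
    [1, 0, 0, 0.15, 0],
    [1, 0, 0, 0.2, 0],
    [1, 0, 0, 0.2, 0],
    [1, 0, 0, 0.2, 0],
  ],
)

```text
clock: 5.85
eef_pos: [500.1, -17.7, 94.8]
tool_rot: [3.141, -0.0, 1.451]
force: [-0.5, -0.4, 7.0]
width: -0.0
gripper_force: 3.5
```

Call:
play_rows(
  targets=[
    [1, 0, 0, 0.05, 0],
    [1, 0, 0, 0.1, 0],
    [1, 0, 0, 0.15, 0],
    [1, 0, 0, 0.15, 0],
    [1, 0, 0, 0.15, 0],
  ],
)

```text
clock: 6.35
eef_pos: [500.1, -17.8, 93.2]
tool_rot: [3.141, 0.0, 1.451]
force: [-0.8, 0.0, 5.4]
width: -0.3
gripper_force: 3.0
```

Call:
play_rows(
  targets=[
    [1, 0, 0, 0.05, 0],
    [1, 0, 0, 0.1, 0],
    [1, 0, 0, 0.1, 0],
    [1, 0, 0, 0.1, 0],
  ],
)

```text
clock: 6.75
eef_pos: [500.0, -17.8, 92.0]
tool_rot: [3.141, -0.0, 1.451]
force: [0.4, -0.1, 4.5]
width: -0.1
gripper_force: 2.0
```

Call:
play_rows(
  targets=[
    [1, 0, 0, 0.05, 0],
    [1, 0, 0, 0.1, 0],
    [1, 0, 0, 0.1, 0],
    [1, 0, 0, 0.1, 0],
  ],
)

```text
clock: 7.15
eef_pos: [500.0, -17.8, 90.8]
tool_rot: [-3.142, -0.0, 1.451]
force: [0.2, -0.8, 2.1]
width: -0.2
gripper_force: 0.8
```

Call:
play_rows(
  targets=[
    [1, 0, 0, 0.03, 0],
    [1, 0, 0, 0.03, 0],
    [1, 0, 0, 0.03, 0],
  ],
)

```text
clock: 7.45
eef_pos: [500.0, -17.7, 90.7]
tool_rot: [3.142, -0.0, 1.451]
force: [1.6, 0.0, 1.5]
width: 0.2
gripper_force: 0.8
```

Call:
play_rows(
  targets=[
    [1, 0, 0, 0.03, 0],
    [1, 0, 0, 0.03, 0],
    [1, 0, 0, 0.03, 0],
  ],
)

```text
clock: 7.75
eef_pos: [500.0, -17.7, 90.4]
tool_rot: [3.142, -0.0, 1.451]
force: [1.3, -0.1, 1.8]
width: 0.0
gripper_force: 0.8
```

Call:
play_rows(
  targets=[
    [1, 0, 0, 0.03, 0],
    [1, 0, 0, 0.03, 0],
    [1, 0, 0, 0.03, 0],
  ],
)

```text
clock: 8.05
eef_pos: [500.0, -17.7, 90.1]
tool_rot: [3.141, -0.0, 1.451]
force: [0.7, 1.2, 1.6]
width: -0.0
gripper_force: 0.9
```

Call:
play_rows(
  targets=[
    [1, 0, 0, 0.03, 0],
    [1, 0, 0, 0.03, 0],
    [1, 0, 0, 0.03, 0],
  ],
)

```text
clock: 8.35
eef_pos: [499.9, -17.8, 89.8]
tool_rot: [3.142, -0.0, 1.451]
force: [0.7, -0.3, 2.0]
width: -0.0
gripper_force: 0.9
```

Call:
play_rows(
  targets=[
    [1, 0, 0, -1.5, 0],
    [1, 0, 0, -4, 0],
    [1, 0, 0, -7, 0],
    [0, -5, -0.1, -7, 0],
    [0, -10, -0.3, -7, 0],
    [0, -15, -0.4, -7, 0],
    [0, -20, -0.5, -7, 0],
    [0, -25, -0.6, -7, 0],
    [0, -29, -0.7, -7, 0],
    [0, -29, -0.7, -7, 0],
  ],
)

```text
clock: 9.35
eef_pos: [455.0, -312.1, 159.1]
tool_rot: [-3.139, 0.004, 1.441]
force: [0.6, -0.0, -0.2]
width: 85.6
gripper_force: 0.0
```

```bash
python3 - <<'E'
from h import *
s=ctrl.read_state();print(s['eef_pos'],s['tool_rot'],s['width'])
for n in('top','scene'):
    p,d,V=snap(n);x,y,z=V[...,0],V[...,1],V[...,2]
    for c in((519.5,149),(510,64.8),(500,-19.6)):
        m=(np.hypot(x-c[0],y-c[1])<14)&(z>58)&(z<95);q=V[m]
        print(n,c,len(q),np.nanpercentile(q[:,2],[50,80,90]).round(1) if len(q) else '')
        t=q[q[:,2]>np.nanpercentile(q[:,2],80)-3];print(t.mean(0).round(1))
E
```

```text
[ 455.00069315 -312.0526279   159.1049917 ] [-3.13949055  0.00357465  1.44067406] 85.5693566719083
top (519.5, 149) 61 [78.7 80.3 81.1]
[519.9 149.3  79.6]
top (510, 64.8) 54 [78.8 80.2 81. ]
[510.5  64.3  79.4]
top (500, -19.6) 48 [71.9 73.  73.7]
[498.8 -19.5  72.3]
scene (519.5, 149) 46 [73.  80.  80.6]
[523.4 148.4  79.9]
scene (510, 64.8) 52 [73.1 79.4 79.9]
[511.6  65.   79.5]
scene (500, -19.6) 43 [68.7 71.9 72.3]
[501.4 -19.3  71.6]
```

The right switch stays 7 mm down and the other two are up. The ring goes on the right switch. I'll align over the ring and partly descend.

Call:
play_rows(
  targets=[
    [0.2, 0, 0, 2, 0],
    [0.2, 0, 0, 5, 0],
    [0.2, 0, 0, 5, 0],
    [0.2, 0, 0, 5, 0],
  ],
)

```text
clock: 9.85
eef_pos: [458.6, -302.8, 109.7]
tool_rot: [-3.14, -0.002, 1.454]
force: [0.1, 0.4, 0.9]
width: 68.2
gripper_force: 0.0
```

```bash
python3 - <<'E'
from h import *
s=ctrl.read_state();print(s['eef_pos'],s['tool_rot'],s['width'])
p,d,V=snap('scene')
cv2.imwrite('pics/e.png',cv2.resize(p[170:290,80:230],(600,480),interpolation=cv2.INTER_CUBIC)[:,:,::-1])
y=s['tool_rot'][2];X=np.array([np.cos(y),np.sin(y)]);Y=np.array([np.sin(y),-np.cos(y)])
e=np.array([458,-304.6])-s['eef_pos'][:2];print(e@X,e@Y)
E
```

```text
[ 458.56047238 -302.79067921  109.71131608] [-3.13993600e+00 -1.59195778e-03  1.45402680e+00] 68.19521956139154
-1.8622971130625994 -0.3458619267126318
```

View pics/e.png

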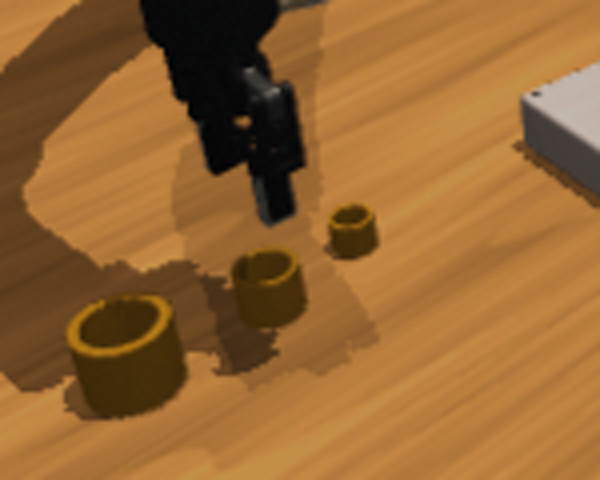

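The open fingers straddle the medium ring at (268,285), clear of the small one at (352,230) and the large one at (127,355). I'll shift -2 mm in x and descend to TCP z = 32.

Call:
play_rows(
  targets=[
    [0.2, -0.2, 0, 2, 0],
    [0.2, -0.2, 0, 4.5, 0],
    [0.2, -0.2, 0, 6.5, 0],
    [0.2, -0.2, 0, 7.7, 0],
    [0.2, -0.2, 0, 7.7, 0],
    [0.2, -0.2, 0, 7.7, 0],
  ],
)

```text
clock: 10.5
eef_pos: [458.9, -306.9, 33.7]
tool_rot: [3.14, 0.0, 1.452]
force: [1.1, -0.7, -0.8]
width: 68.2
gripper_force: 0.0
```

Call:
play_rows(
  targets=[
    [1, 0, 0, 0, 0],
    [1, 0, 0, 0, 0],
    [1, 0, 0, 0, 0],
    [1, 0, 0, 0, 0],
    [1, 0, 0, 0, 0],
    [1, 0, 0, 0, 0],
    [1, 0, 0, 0, 0],
    [1, 0, 0, 0, 0],
  ],
)

```text
clock: 11.3
eef_pos: [458.9, -307.3, 34.1]
tool_rot: [3.14, 0.001, 1.451]
force: [-1.4, -0.3, 5.3]
width: 41.4
gripper_force: 61.0
```

Call:
play_rows(
  targets=[
    [1, 0, 0, -2, 0],
    [1, 0, 0, -6, 0],
    [1, 0, 0, -10, 0],
    [1, 5, 0.1, -10, 0],
    [1, 10, 0.2, -10, 0],
    [1, 15, 0.3, -10, 0],
    [1, 20, 0.5, -10, 0],
    [1, 25, 0.6, -10, 0],
    [1, 28.8, 0.7, -10, 0],
    [1, 28.8, 0.7, -10, 0],
  ],
)

```text
clock: 12.3
eef_pos: [500.8, -14.2, 133.7]
tool_rot: [3.139, -0.004, 1.462]
force: [-0.0, 0.1, -1.2]
width: 41.8
gripper_force: 60.8
```

Call:
play_rows(
  targets=[
    [1, 0, 0, 0, 0],
    [1, 0, 0, 0, 0],
    [1, 0, 0, 0, 0],
  ],
)

```text
clock: 12.6
eef_pos: [499.2, -23.7, 132.9]
tool_rot: [3.142, 0.001, 1.448]
force: [-1.0, -0.1, -0.5]
width: 41.7
gripper_force: 60.8
```

```bash
python3 - <<'E'
from h import *
s=ctrl.read_state();print(s['eef_pos'],s['tool_rot'],s['width'],s['force'])
p,d,V=snap('scene')
T=s['eef_pos'];x,y,z=V[...,0],V[...,1],V[...,2]
m=(np.hypot(x-T[0],y-T[1])<34)&(z<T[2]+15)&(z>T[2]-45)
r,g,b=[p[...,i].astype(int) for i in range(3)]
br=m&(r>b+40)
q=V[br];print(len(q),q.min(0).round(1),q.max(0).round(1),np.percentile(q[:,2],[3,97]))
from scipy.optimize import least_squares
q=q[(q[:,2]<np.percentile(q[:,2],97)-4)]
f=least_squares(lambda c:np.hypot(q[:,0]-c[0],q[:,1]-c[1])-22,T[:2],loss='soft_l1');print(f.x,np.std(f.fun))
# collar+plunger same camera
for lo,hi,R in((54,68,10),(46,52,14)):
    m=(np.hypot(x-501,y+19.5)<R+3)&(z>lo)&(z<hi);k=V[m]
    if len(k)>5:
        g=least_squares(lambda c:np.hypot(k[:,0]-c[0],k[:,1]-c[1])-R,[500,-19.5],loss='soft_l1');print(len(k),g.x,np.std(g.fun))
cv2.imwrite('pics/f.png',cv2.resize(p[120:220,190:310],(600,500),interpolation=cv2.INTER_CUBIC)[:,:,::-1])
E
```

```text
[499.24718915 -23.66714105 132.91096252] [3.14154886e+00 8.78101953e-04 1.44827576e+00] 41.681041700786245 [-0.9978559  -0.14082775 -0.50948423]
139 [477.3 -43.9  99.2] [526.5  -6.8 142.9] [101.08544705 136.81096317]
[502.50107393 -19.61243164] 1.9726050087141758
32 [500.25308014 -17.52095566] 1.5746505292458046
21 [499.59682254 -18.26357065] 1.8534737646390844
```

View pics/f.png

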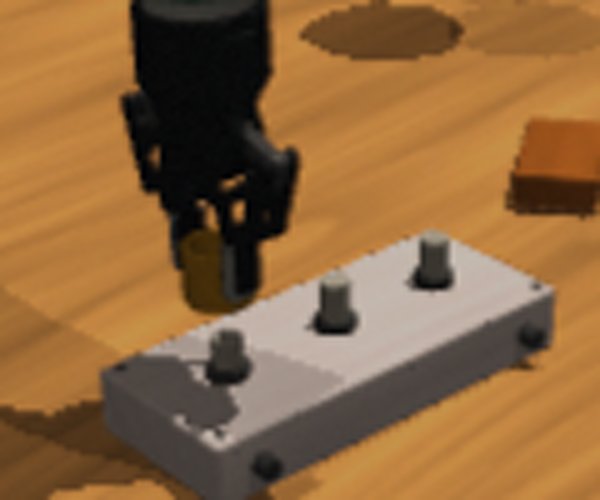

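The ring is held at about (215,270), with the latched plunger below at (228,350). I'll lower until the ring's underside is just above the plunger, let it settle and compare.

Call:
play_rows(
  targets=[
    [1, 0, 0, 0.8, 0],
    [1, 0, 0, 1.6, 0],
    [1, 0, 0, 1.9, 0],
    [1, 0, 0, 1.9, 0],
    [1, 0, 0, 1.9, 0],
    [1, 0, 0, 1.9, 0],
  ],
)

```text
clock: 13.25
eef_pos: [499.6, -21.6, 113.9]
tool_rot: [3.141, -0.0, 1.451]
force: [0.1, 0.0, -0.7]
width: 42.3
gripper_force: 60.8
```

```bash
python3 - <<'E'
from h import *
s=ctrl.read_state();print(s['eef_pos'],s['tool_rot'],s['force'])
p,d,V=snap('scene')
c=ctrl.calibration('scene');f=192/np.tan(np.radians(c['vfov']/2));E=np.linalg.inv(np.array(c['extrinsics']))
def pr(w):
    k=E[:3,:3]@np.array(w)+E[:3,3];return k[:2]/k[2]*f+[c['cx'],c['cy']]
big=cv2.resize(p[130:205,200:290],(720,600),interpolation=cv2.INTER_CUBIC)
T=s['eef_pos']
def circ(o,z,R,col):
    P=[(pr([o[0]+R*np.cos(a),o[1]+R*np.sin(a),z])-[200,130]+.5)*8 for a in np.linspace(0,6.28,60)]
    cv2.polylines(big,[np.int32(P)],True,col,1)
for o in((519.5,149),(510,64.8),(500.2,-19.7)):
    circ(o,45,14,(0,255,0));circ(o,72 if o[1]<0 else 79,10,(0,255,0))
R=(T[0]+.3,T[1]+2.5)
circ(R,T[2]-34,22,(255,0,0));circ(R,T[2]+2,22,(255,0,0))
cv2.imwrite('pics/g.png',big[:,:,::-1])
E
```

```text
[499.6131231  -21.63297276 113.89024694] [ 3.14129539e+00 -8.56194837e-05  1.45142835e+00] [ 0.14417508  0.00342781 -0.66318131]
```

View pics/g.png

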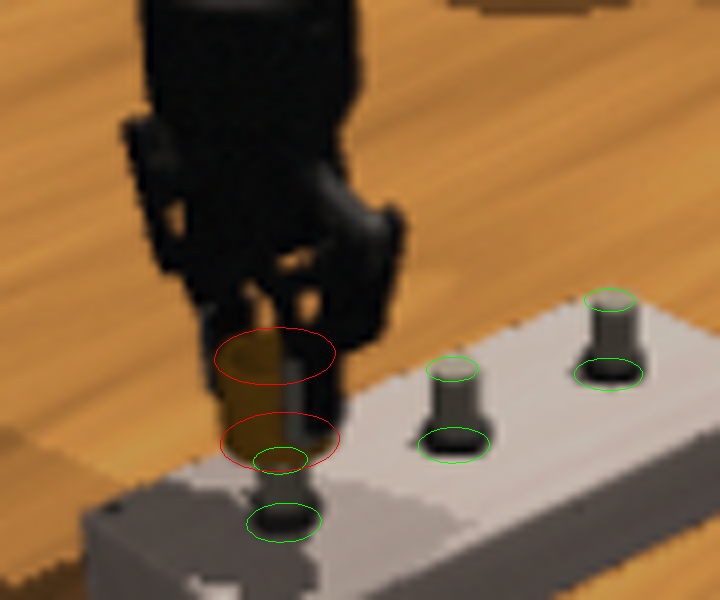

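The overlays agree: the ring (red) sits coaxial with the switch (green) to within about 1 mm. I'll go down to just above the collar, then feel the way down.

Call:
play_rows(
  targets=[
    [1, 0, 0.05, 0.5, 0],
    [1, 0, 0.05, 1.0, 0],
    [1, 0, 0.05, 1.5, 0],
    [1, 0, 0.05, 2.0, 0],
    [1, 0, 0.05, 2.4, 0],
    [1, 0, 0.05, 2.4, 0],
    [1, 0, 0.05, 2.4, 0],
  ],
)

```text
clock: 14.0
eef_pos: [499.9, -21.8, 89.7]
tool_rot: [-3.141, 0.0, 1.451]
force: [0.4, -0.3, -0.2]
width: 41.6
gripper_force: 60.8
```

Call:
play_rows(
  targets=[
    [1, 0, 0, 0.1, 0],
    [1, 0, 0, 0.2, 0],
    [1, 0, 0, 0.3, 0],
    [1, 0, 0, 0.4, 0],
    [1, 0, 0, 0.5, 0],
    [1, 0, 0, 0.5, 0],
  ],
)

```text
clock: 14.6
eef_pos: [499.9, -21.8, 84.7]
tool_rot: [-3.141, 0.0, 1.451]
force: [0.3, -0.2, -1.6]
width: 41.5
gripper_force: 60.8
```

Call:
play_rows(
  targets=[
    [1, 0, 0, 0.1, 0],
    [1, 0, 0, 0.2, 0],
    [1, 0, 0, 0.3, 0],
    [1, 0, 0, 0.4, 0],
    [1, 0, 0, 0.4, 0],
  ],
)

```text
clock: 15.1
eef_pos: [499.9, -21.8, 80.7]
tool_rot: [-3.141, 0.0, 1.451]
force: [0.6, -1.4, -0.5]
width: 41.2
gripper_force: 60.8
```

Call:
play_rows(
  targets=[
    [1, 0, 0, 0.05, 0],
    [1, 0, 0, 0.1, 0],
    [1, 0, 0, 0.1, 0],
  ],
)

```text
clock: 15.4
eef_pos: [499.9, -21.8, 79.8]
tool_rot: [-3.142, 0.0, 1.451]
force: [0.1, 0.3, -0.4]
width: 41.4
gripper_force: 60.8
```

Call:
play_rows(
  targets=[
    [1, 0, 0, 0.04, 0],
    [1, 0, 0, 0.08, 0],
    [1, 0, 0, 0.08, 0],
  ],
)

```text
clock: 15.7
eef_pos: [500.0, -21.8, 79.1]
tool_rot: [3.141, 0.0, 1.451]
force: [-0.2, 0.6, 1.2]
width: 41.8
gripper_force: 61.2
```

Call:
play_rows(
  targets=[
    [1, 0, 0, 0.03, 0],
    [1, 0, 0, 0.05, 0],
    [1, 0, 0, 0.05, 0],
  ],
)

```text
clock: 16.0
eef_pos: [500.0, -21.7, 79.1]
tool_rot: [3.141, 0.0, 1.451]
force: [-1.2, 0.4, 6.4]
width: 41.3
gripper_force: 61.9
```

It's seated on the box with 6 N. I'll release and withdraw upward.

Call:
play_rows(
  targets=[
    [0.3, 0, 0, -0.03, 0],
    [0.3, 0, 0, -0.03, 0],
    [0.2, 0, 0, -0.03, 0],
    [0.2, 0, 0, -0.03, 0],
    [0.2, 0, 0, -1, 0],
    [0.2, 0, 0, -3, 0],
    [0.2, 0, 0, -6, 0],
    [0.2, -4, 0, -8, 0],
    [0.2, -9, 0, -8, 0],
    [0.2, -14, 0, -8, 0],
  ],
)

```text
clock: 17.0
eef_pos: [483.8, -162.0, 160.2]
tool_rot: [3.139, 0.0, 1.453]
force: [1.3, -1.2, 0.1]
width: 68.1
gripper_force: 0.0
```

Call:
play_rows(
  targets=[
    [0.2, -5, 0, 0, 0],
    [0.2, -10, 0, 0, 0],
    [0.2, -10, 0, 0, 0],
    [0.2, -10, 0, 0, 0],
  ],
)

```text
clock: 17.4
eef_pos: [470.6, -261.8, 158.9]
tool_rot: [3.141, 0.0, 1.447]
force: [0.2, 0.9, 0.5]
width: 68.2
gripper_force: 0.0
```

```bash
python3 - <<'E'
from h import *
s=ctrl.read_state();print(s['eef_pos'],s['force'])
p,d,V=snap('top');p2,d2,V2=snap('scene')
for W in(V,V2):
    x,y,z=W[...,0],W[...,1],W[...,2]
    m=(np.hypot(x-500,y+19.6)<28)&(z>77)&(z<90);q=W[m]
    print(len(q),np.median(q[:,2]),q[:,2].max(),cv2.minEnclosingCircle(q[:,:2].astype(np.float32)))
a=cv2.resize(p[170:270,150:300],(450,300),interpolation=cv2.INTER_CUBIC);b=cv2.resize(p2[100:240,180:340],(343,300),interpolation=cv2.INTER_CUBIC)
cv2.imwrite('pics/i.png',np.hstack([a,b])[:,:,::-1])
E
```

```text
[ 470.62972538 -261.76134883  158.89360068] [0.15127608 0.88078164 0.49329017]
108 80.65165518768106 84.71097428610824 ((500.188720703125, -20.250070571899414), 21.499969482421875)
72 80.71903760413653 84.11313707381885 ((501.59222412109375, -18.37812042236328), 22.741315841674805)
```

View pics/i.png

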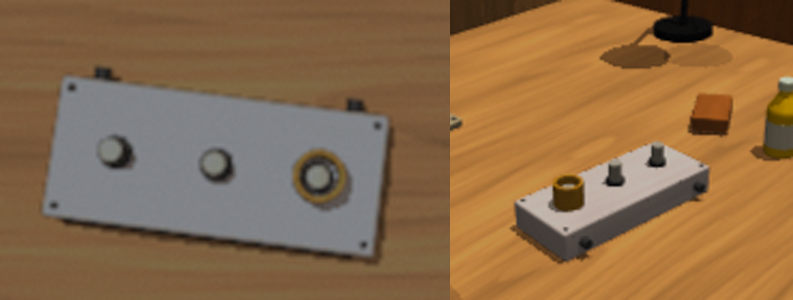

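The ring stands flat around the right switch at (320,177). Its top is at 80.7 mm against the expected 81, it is centred, and the arm is clear.

```bash
python3 -c "
from cell import ctrl
print(ctrl.finish_job())"
```

```text
the job is handed in; nothing more can be done
None
```

The right switch is the good one: it snapped over and stayed about 7 mm down. The 44 mm guard ring stands flat around its collar, the left and middle switches and the other things were not touched, and the job was handed in at about 17.5 s.

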